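# Set the worn screw stop and seat the new table foot

## Robot

A 6-joint arm with a two-finger parallel gripper is mounted at the origin on the work surface. World frame = base frame: x ahead of the robot, y to its left, z up, the work surface at z = 0. Lengths are in mm, angles in rad, forces in N, time in s.
With the tool pointing down it reaches from about 350 to 975 mm from the base axis. Payload 7.1 kg.
Tool frame: the origin (TCP) lies on the front face of the gripper's body, between the roots of the fingers; the fingertips stand 80 mm ahead of it and the grasp point (between the pads) lies 61 mm ahead of it (env.tips_ahead is the distance from the TCP to the fingertips, in mm); z points along the fingers, y is the line along which they close (so a half turn about z gives the same grasp; the last joint's range is limited). The gripper opens to 88 mm and grips with 3 to 60 N. Pads are 20 mm wide; open, the fingers measure 115 mm over their backs; the gripper's body (75 mm by 178 mm) begins 61 mm behind the grasp point.
Start: joints at [1.328, 0.423, 1.63, -0, 1.089, -0.019], TCP at [138.679, 609.404, 302.675] pointing down, gripper open.
Joint ranges: [-3, 3], [-0.9, 2.11], [0.09, 2.58], [-1.31, 4.45], [0.11, 2.69], [-2.54, 2.54]. Speed limits (rad/s): [2.39, 2.39, 3.01, 3.14, 3.14, 3.14].

## Interface

Orientations are given as a unit quaternion [x, y, z, w].
In Python, from station import env, set_gripper, viewer, workorder gives the robot as it stands. Calls block until the motion is done:
- env.reach(position, orientation): joint-space move of the TCP to a pose.
- env.move_l(position, rot=None, rate=150, f_stop=None): straight line of the TCP; rot=None keeps the orientation; rate is the mean speed in mm/s. With f_stop (N) it stops when the force on the tool has changed by that much, and returns True; else False.
- env.move_joints(angles): joint-space move.
- set_gripper(opening): finger opening in mm; the grip force is fixed at half the most; returns when the fingers have stopped.
- env.hold(seconds).
- env.ik(position, orientation): joint angles nearest the present ones, or None.
- env.read_state(): the state.
- viewer.camera(name): name is "scene" or "top" or "wrist"; returns the picture (384x512x3 uint8, blue, green, red); there is no depth.
- viewer.camera_params(name): a dict with "fx", "fy", "cx", "cy" (pixels), "dist" ([k1, k2, p1, p2, k3] as OpenCV has them; the pictures are not rectified), "pose" (4x4, takes a point from camera to world coordinates); the wrist camera has in their place "tool_from_camera" (4x4, takes a point from camera to tool coordinates, whose origin is the TCP and whose axes are the flange's). Camera axes: x right, y up, looking along -z (the intrinsics and any distortion apply to the point x, -y, -z); pixel columns grow to the right and rows downward; lengths in mm; the calibration is good to about 2 mm. A picture is of the moment at which its call begins: read the wrist's pose just before it. camera_params takes no time and is no camera call.
A pose or a line that the arm cannot do raises env.IKError and nothing moves.
- workorder.sign_off(): hands the job in; it is judged then, once.
The state is a dict: "time_s": time; "qpos": joint angles; "dq": joint speeds; "tau": joint torques, N m; "tool_pos": TCP position; "orientation": TCP orientation; "force": force on the tool from outside, world axes, zero at the start; "wrist_torque": the same for the moment, N m; "width": finger opening in mm; "grip_force": force on a finger pad.
Only numpy, scipy, OpenCV 4.12 (cv2) and the standard library are available. Lean on these libraries where they do the work, as an engineer would, in place of code of your own. Each camera call takes 0.05 s, during which the arm holds its last target. There are 200 camera calls.

## Task

The night table needs a dowel hole in its new pale oak foot, so set the drilling jig's blue stop with the red crank handle only: its nut is worn, so wind the stop at least 5 mm past the orange marker, away from the foot, then wind it back until its front face is in line with the marker, so that the slack cannot give when it is loaded. Leave the crank, then push the foot along its channel against the stop and press it home steadily with about 12 N (at least 8, never as much as 22), so that both stay put with the stop still at the marker. Then let go; disturb nothing else.

Things in the scene. Friction and masses are not known exactly. Their poses are not given: they have to be found in the camera images.
- jig: Drilling jig fixed to the table: aluminium bed 360 x 100 x 30 mm (x -170 to 190 mm), origin on the table. Its x axis is the sliding direction, from the open end (foot) to the green gearbox (x 105 to 185, top z 66 mm). Dark guide rails, inner sides at y = -32 and 32 mm, 10 mm wide, top z 42 mm, x -160 to 95 mm, make a channel. The crank's vertical axis is at x 145, y 0 mm.
- crank (a joint): Crank disc on the gearbox, 84 mm across, top z 76 mm. 0 at the start, range -3 to 14 rad, positive anticlockwise from above. Anticlockwise moves the nut along the jig's +x (away from the foot), 24 mm a turn; clockwise moves it back. It drags with about 0.11 N m, stays where left, and pressing on the stop does not turn it.
- crank_pin (a point): Middle of the upright red crank handle, a freely spinning cylinder 12 mm across, 38 mm tall (z 77 to 115 mm, this point at 96 mm), 32 mm from the crank axis; at crank angle 0 on its jig -x side (jig x 113 mm). Can be gripped from above (about 25 N; at 10 N it slips out) and led round in circles without turning the gripper.
- stop: The blue stop, sliding along the jig's x on the bed: 44 mm long, 58 mm wide, top z 67 mm, white line along its front top edge. Origin on the bed under the middle of its front face, axes as the jig's. It drags with about 5 N and stays where it is left; it must be moved by the crank only, never by hand.
- stop_face (a point): Centre of the stop's front face (towards the foot, jig -x), 50 mm above the table. It can travel from jig x -30 to 56 mm; at the start it is within 3 mm of jig x 0.
- nut_center (a point): Centre of the brass nut, 16 mm long, in the stop's open yoke, where it has 6 mm of slack: on reversing it travels 6 mm before the stop follows. Bearing on the face plate (it last drove the stop towards the foot) it is 22 mm behind stop_face in jig x; on the rear bar (it last drove it away) 28 mm. At the start anywhere between.
- marker: Orange marker fixed outside a guide rail (at jig y -44 mm), 14 mm long, with a 3 mm wide pointer over the rail. Its origin is at the pointer's middle in jig x, at z 30 mm; top z 50 mm. Axes as the jig's. At the start the stop face is 9 to 31 mm on its -x (foot) side.
- foot: The new pale oak foot, a loose block 80 (jig x) x 60 x 40 mm high, 0.1 to 0.2 kg, lying on the bed in the channel with 2 mm play each side, 20 to 48 mm from the stop at the start. Origin under its centre, axes as the jig's, top z 70 mm.
- foot_front (a point): Centre of the foot's face towards the stop (jig +x), 20 mm above its underside.
- foot_back (a point): Centre of the foot's far end (jig -x), where it is pushed; 20 mm above its underside.
- clock: White alarm clock 55 x 75 x 65 mm, bystander; origin under its centre.
- foot_old: Old foot in chipped white paint, 80 x 60 x 40 mm, bystander; origin under its centre.
- scent: Small amber scent jar, 36 mm across, 75 mm tall, bystander; origin under its centre.
- pull: Brass drawer pull, 30 mm across, 34 mm tall, bystander; origin under its centre.
- driver: Yellow-handled screwdriver lying down, bystander.
- mug: Blue mug, 80 mm across, 90 mm tall, bystander; origin under its centre.
- books: Pile of books 150 x 210 x 46 mm, bystander; origin under its centre.
Mind the look-alikes: they are no part of the job. Of the things that look like the foot, the middle-sized one is meant.

How it is judged:
By the outcome, as a careful person would: the job done as asked, in the order asked, and still so for the second after the job is handed in, with the robot touching nothing.
It also fails if it takes over 69 s, if anything falls off the work surface, if the arm or the gripper's body presses on something with over 40 N, if the wrist force passes 120 N, or if a joint passes its speed limit or range.

## Working session

There is one attempt and no reset: what is moved stays moved. The work goes in short steps, each a Python script; the robot and the scene stay as the last script left them, time stands still between calls to the robot, and variables do not carry over. Pictures are saved under pics/ and viewed, at most 10 in all, crops included, and the job is handed in when it is done.

```bash
ls; mkdir -p pics
python3 - <<'E'
from station import env,viewer
import cv2,json
for n in("top","scene"):
    cv2.imwrite(f"pics/{n}0.png",viewer.camera(n)); p=viewer.camera_params(n); print(n,{k:(v.tolist() if hasattr(v,'tolist') else v) for k,v in p.items()})
print(viewer.camera_params("wrist"));print(env.read_state())
E
```

```text
pics
top {'fx': 385.2907205103626, 'fy': 385.2907205103626, 'cx': 256.3336632288885, 'cy': 193.5082936805791, 'dist': [-0.09505972027551421, 0.0, 0.0, 0.0, 0.0], 'pose': [[-0.0007570118543955552, 0.9976386617841038, -0.06867697901534987, 470.46801127210125], [-0.9999167390843042, 0.0001295245975891383, 0.01290341514445765, 1.1390473412337907], [0.012881841175232061, 0.06868102894541638, 0.9975554994239343, 1185.9233595684545], [0.0, 0.0, 0.0, 1.0]]}
scene {'fx': 411.9088204248366, 'fy': 411.9088204248366, 'cx': 259.9411717391273, 'cy': 187.76335636686525, 'dist': [-0.08894082480386963, 0.0, 0.0, 0.0, 0.0], 'pose': [[0.1373082856446598, -0.6782941975722794, 0.7218472249950832, 1382.6411151922337], [0.9905025147744332, 0.0992880606669465, -0.09511387508939317, -119.42978522848179], [-0.007155621485828889, 0.7280514147701208, 0.6854851818474103, 874.2510154796079], [0.0, 0.0, 0.0, 1.0]]}
{'fx': 278.2258766805082, 'fy': 278.2258766805082, 'cx': 257.3333990396898, 'cy': 184.4767658433368, 'dist': array([0.01540978, 0.        , 0.        , 0.        , 0.        ]), 'tool_from_camera': arra
[... 327 characters left out ...]
00e+00]])}
{'time_s': 0.1, 'qpos': array([ 1.32800576e+00,  4.23745614e-01,  1.63063984e+00,  9.86626828e-06,
        1.08862051e+00, -1.90271649e-02]), 'dq': array([ 0.00114045, -0.00226272, -0.00273629, -0.0004169 , -0.00117441,
        0.00063511]), 'tau': array([-3.11621670e-04, -5.45618355e+01, -2.74324411e+01,  6.45218580e-02,
        1.87846483e-02, -8.70757077e-06]), 'tool_pos': array([138.57795458, 609.01875942, 301.98078673]), 'orientation': array([ 1.11650683e-01,  9.93747264e-01, -7.00035770e-04, -9.65747770e-05]), 'force': array([-0.62314079, -0.39421163,  0.03085232]), 'wrist_torque': array([ 0.00162122,  0.00564804, -0.01879806]), 'grip_force': 0.0, 'width': 87.84786205075274}
```

View pics/top0.png

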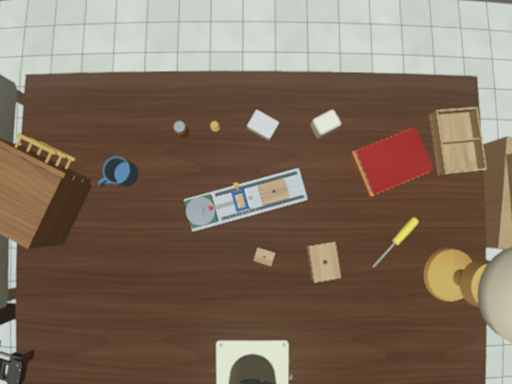

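View pics/scene0.png

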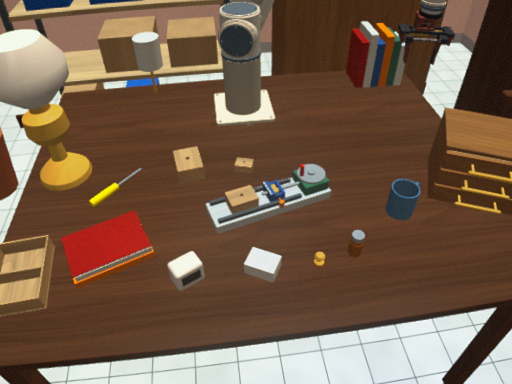

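```bash
cat > h.py <<'E'
from station import env,set_gripper,viewer,workorder
import numpy as np,cv2
from scipy.spatial.transform import Rotation as R
def cam(n):
    """picture and its (origin, rotation, params)"""
    p=viewer.camera_params(n)
    if n=="wrist":
        s=env.read_state(); T=np.eye(4); T[:3,:3]=R.from_quat(s["orientation"]).as_matrix(); T[:3,3]=s["tool_pos"]
        T=T@np.array(p["tool_from_camera"])
    else: T=np.array(p["pose"])
    K=np.array([[p["fx"],0,p["cx"]],[0,p["fy"],p["cy"]],[0,0,1]])
    return viewer.camera(n),(T,K,np.array(p["dist"]))
def toplane(uv,c,z):
    T,K,d=c
    n=cv2.undistortPoints(np.array(uv,float).reshape(-1,1,2),K,d).reshape(-1,2)
    r=np.c_[n[:,0],-n[:,1],-np.ones(len(n))]@T[:3,:3].T
    return T[:3,3]+r*((np.asarray(z)-T[2,3])/r[:,2])[:,None]
def proj(P,c):
    T,K,d=c; q=(np.array(P,float).reshape(-1,3)-T[:3,3])@T[:3,:3]; q[:,1:]*=-1
    return cv2.projectPoints(q,np.zeros(3),np.zeros(3),K,d)[0].reshape(-1,2)
def down(a):
    """tool down, tool x at world angle a"""
    x=np.array([np.cos(a),np.sin(a),0]); z=np.array([0,0,-1.]); return R.from_matrix(np.c_[x,np.cross(z,x),z]).as_quat()
E
python3 - <<'E'
from h import *
im=cv2.imread("pics/top0.png"); p=viewer.camera_params("top")
c=(np.array(p["pose"]),np.array([[p["fx"],0,p["cx"]],[0,p["fy"],p["cy"]],[0,0,1]]),np.array(p["dist"]))
X=toplane([(185,200),(301,169),(307,200),(191,231)],c,30); print(X.round())
o=X.mean(0); d=(X[0]+X[3]-X[1]-X[2]); a=np.arctan2(d[1],d[0]); print(o,a)
o=o-10*np.array([np.cos(a),np.sin(a),0]); print("origin",o)
t=o[:2]+40*np.array([np.cos(a),np.sin(a)])
for b in(a-np.pi/2,a+np.pi/2):
  for P in (t,o[:2]+113*np.array([np.cos(a),np.sin(a)])):
    for z in(300,162):print(b,P,z,env.ik([*P,z],down(b)))
E
```

```text
[[ 530.  201.   30.]
 [ 625. -149.   30.]
 [ 530. -167.   30.]
 [ 438.  182.   30.]]
[530.75171533  16.67418865  30.        ] 1.832373579129961
origin [533.33776006   7.0143557   30.        ]
0.26157725233506435 [522.99358116  45.65368751] 300 [ 6.44029317e-02  2.80251848e-01  1.85231135e+00 -4.44089210e-16
  1.00902945e+00  1.37362201e+00]
0.26157725233506435 [522.99358116  45.65368751] 162 [ 6.44029317e-02  4.91605359e-01  1.93582249e+00 -4.44089210e-16
  7.14164806e-01  1.37362201e+00]
0.26157725233506435 [504.11545468 116.17046807] 300 [ 2.03485346e-01  2.68935770e-01  1.86831833e+00 -4.44089210e-16
  1.00433855e+00  1.51270442e+00]
0.26157725233506435 [504.11545468 116.17046807] 162 [ 2.03485346e-01  4.83339557e-01  1.95256235e+00 -4.44089210e-16
  7.05690748e-01  1.51270442e+00]
3.4031699059248575 [522.99358116  45.65368751] 300 [ 6.44029317e-02  2.80251848e-01  1.85231135e+00 -4.44089210e-16
  1.00902945e+00 -1.76797065e+00]
3.4031699059248575 [522.99358116  45.65368751] 162 [ 6.44029317e-02  4.91605359e-01  1.93582249e+00 -4.44089210e-16
  7.14164806e-01 -1.76797065e+00]
3.4031699059248575 [504.11545468 116.17046807] 300 [ 2.03485346e-01  2.68935770e-01  1.86831833e+00 -4.44089210e-16
  1.00433855e+00 -1.62888823e+00]
3.4031699059248575 [504.11545468 116.17046807] 162 [ 2.03485346e-01  4.83339557e-01  1.95256235e+00 -4.44089210e-16
  7.05690748e-01 -1.62888823e+00]
```

Run:
```python
from h import *
a=1.832; o=np.array([533.3,7.]); t=o+25*np.array([np.cos(a),np.sin(a)])
env.reach([*t,260],down(a-np.pi/2)); env.hold(.3)
im,c=cam("wrist"); cv2.imwrite("pics/w1.png",im); np.savez("w1.npz",T=c[0],K=c[1],d=c[2]); print(env.read_state()["time_s"])
cv2.imwrite("pics/w1b.png",cv2.resize(im,(800,600),interpolation=cv2.INTER_CUBIC))
```

```text
2.925
```

View pics/w1b.png

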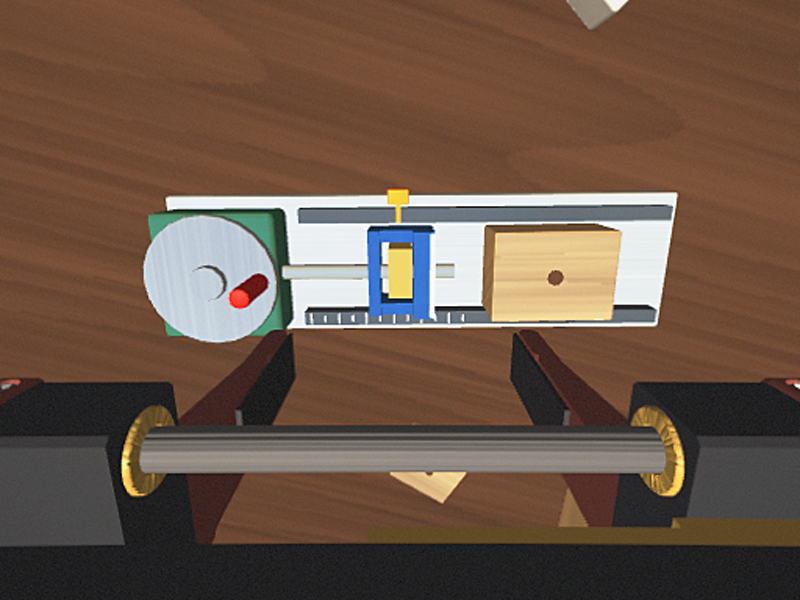

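```bash
cat >> h.py <<'E'
def fit(J,W):
    """rigid 2D: W = o + R(a) J"""
    j,w=J-J.mean(0),W-W.mean(0)
    a=np.arctan2((j[:,0]*w[:,1]-j[:,1]*w[:,0]).sum(),(j*w).sum()); M=np.array([[np.cos(a),-np.sin(a)],[np.sin(a),np.cos(a)]])
    return W.mean(0)-M@J.mean(0),a,M
E
python3 - <<'E'
from h import *
f=np.load("w1.npz"); c=(f["T"],f["K"],f["d"]); im=cv2.imread("pics/w1.png"); g=cv2.cvtColor(im,cv2.COLOR_BGR2GRAY)
px=np.array([(676,194),(659,325),(167,197),(671,206),(299,209),(290,328)],np.float32)/1.5625
J=np.array([(-170,-50,30),(-170,50,30),(190,-50,30),(-160,-42,42),(95,-42,42),(0,50,30)],float)
q=cv2.cornerSubPix(g,px[:5].reshape(-1,1,2).copy(),(4,4),(-1,-1),(3,50,.01)).reshape(-1,2); print(np.c_[px[:5],q].round(1))
J=J[:5]; W=toplane(q,c,J[:,2])[:,:2]; o,a,M=fit(J[:,:2],W); print(o,a,((W-o)@M-J[:,:2]).round(1))
h=cv2.cvtColor(im,cv2.COLOR_BGR2HSV)
red=((h[...,0]<8)|(h[...,0]>172))&(h[...,1]>150)&(h[...,2]>100); red[:,250:]=0
ys,xs=np.nonzero(red); print("red",len(xs),xs.min(),xs.max(),ys.min(),ys.max())
P=proj([[*(o+M@np.array([113,0])),z] for z in(77,115)],c); print("pin proj",P)
# disc
m=(h[...,1]<60)&(h[...,2]>120); m[:,185:]=0; m[:130]=0
for nm,pt,z in(("pinbase",(260,282),80),("pintop",(239,298),115),("pointer",(398,210),50),("line",(433,268),67),("foot f top",(486,228),70),("nut l",(389,270),60)):
    w=toplane([np.array(pt)/1.5625],c,z)[0,:2]; print(nm,(M.T@(w-o)).round(1))
crop=im[110:220,85:300]; cv2.imwrite("pics/c1.png",cv2.resize(crop,(800,409),interpolation=cv2.INTER_CUBIC))
E
```

```text
[[432.6 124.2 433.2 123.1]
 [421.8 208.  419.6 207.4]
 [106.9 126.1 105.7 125.9]
 [429.4 131.8 431.7 132.4]
 [191.4 133.8 190.5 132.5]]
[538.40429611  10.23857579] 1.840679750412505 [[ 1.5  0.5]
 [ 1.6 -2.1]
 [-1.   0.8]
 [-1.1  1.4]
 [-1.  -0.6]]
red 260 1 169 176 245
pin proj [[165.99065678 179.74620804]
 [151.77231128 190.97582795]]
pinbase [111.6  -0. ]
pintop [112.   -0.2]
pointer [ 25.7 -41. ]
line [ 3.2 -5.3]
foot f top [-29.4 -31.3]
nut l [32.  -2.5]
```

View pics/c1.png

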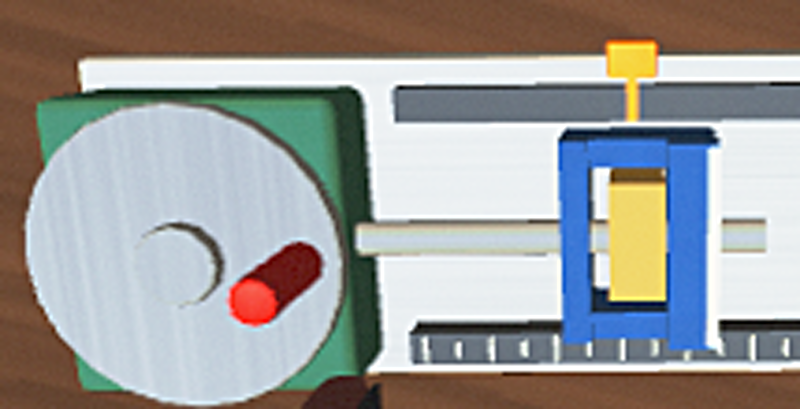

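```bash
cat >> h.py <<'E'
A=1.8407; O=np.array([538.4,10.24]); C,S=np.cos(A),np.sin(A); M=np.array([[C,-S],[S,C]]); Q=down(A-np.pi/2)
def w(x,y,z): return [*(O+M@np.array([x,y])),z]
def jig(p): return M.T@(np.array(p)[:2]-O)
def st(l=""):
    s=env.read_state(); print(l,"t%.1f"%s["time_s"],"jig",jig(s["tool_pos"]).round(2),"z%.1f"%s["tool_pos"][2],"Fjig",(M.T@s["force"][:2]).round(1),"Fz%.1f"%s["force"][2],"w%.1f g%.1f"%(s["width"],s["grip_force"])); return s
E
python3 - <<'E'
from h import *
env.reach(w(112,0,215),Q); st("above")
print(env.move_l(w(112,0,162),rate=100,f_stop=8)); st("down")
set_gripper(0); st("grip")
E
```

```text
above t3.4 jig [1.1264e+02 4.0000e-02] z214.7 Fjig [-0.2 -0.1] Fz0.6 w87.6 g0.0
True
down t4.0 jig [111.02   0.23] z161.5 Fjig [0.1 2.7] Fz8.7 w87.8 g4.7
grip t5.1 jig [112.77   1.14] z160.6 Fjig [ 8.9 -0.4] Fz2.4 w11.3 g30.0
```

```bash
cat >> h.py <<'E'
CX,CY=144.8,0.
def crank(t0,t1,rate=70,step=15,every=3):
    """lead the pin from t0 to t1 degrees"""
    n=max(1,int(np.ceil(abs(t1-t0)/step)))
    for i,t in enumerate(np.radians(np.linspace(t0,t1,n+1)[1:])):
        env.move_l(w(CX-32*np.cos(t),CY-32*np.sin(t),162),rate=rate)
        if i%every==every-1 or i==n-1:
            p=jig(env.read_state()["tool_pos"])-[CX,CY]; st("%4.0f r%.2f th%.1f"%(np.degrees(t),np.hypot(*p),np.degrees(np.arctan2(-p[1],-p[0]))))
E
python3 - <<'E'
from h import *
crank(0,90,every=1)
E
```

```text
15 r31.54 th12.7 t5.4 jig [114.04  -6.96] z160.8 Fjig [3.4 2.7] Fz-9.1 w11.4 g30.0
  30 r31.31 th28.4 t5.7 jig [117.25 -14.88] z160.9 Fjig [2.5 2.7] Fz-13.7 w11.1 g30.0
  45 r31.12 th43.9 t6.0 jig [122.38 -21.58] z161.0 Fjig [2.9 3.4] Fz-17.2 w11.4 g30.0
  60 r31.00 th59.4 t6.2 jig [129.01 -26.68] z161.1 Fjig [3.2 3.8] Fz-19.8 w11.5 g30.0
  75 r30.99 th74.8 t6.5 jig [136.66 -29.91] z161.1 Fjig [2.6 4.2] Fz-23.4 w11.5 g30.0
  90 r31.00 th90.0 t6.8 jig [144.81 -31.  ] z161.1 Fjig [0.  4.9] Fz-24.8 w11.4 g30.0
```

```bash
sed -i 's/CX,CY=144.8,0./CX,CY=144.8,.8/; s/np.sin(t),162)/np.sin(t),160.6)/' h.py
python3 - <<'E'
from h import *
crank(90,585,rate=90,every=4)
env.hold(.2);st()
im,c=cam("wrist"); cv2.imwrite("pics/g1.png",im)
E
```

```text
150 r32.10 th148.8 t7.8 jig [172.27 -15.81] z161.0 Fjig [-3.3  1.6] Fz-15.5 w11.7 g30.0
 210 r32.29 th-150.2 t8.8 jig [172.81  16.87] z160.9 Fjig [5.2 0.1] Fz-12.5 w11.7 g30.0
 270 r32.17 th-89.4 t9.8 jig [144.47  32.96] z160.8 Fjig [-0.8  6. ] Fz-4.0 w11.8 g30.0
 330 r31.79 th-28.6 t10.8 jig [116.9   16.04] z160.8 Fjig [-3.1  0.6] Fz-5.3 w11.5 g30.0
 390 r31.64 th30.2 t11.8 jig [117.46 -15.12] z160.7 Fjig [3.4 3.5] Fz-1.1 w11.6 g30.0
 450 r31.79 th90.1 t12.8 jig [144.83 -30.99] z160.6 Fjig [0.9 5.2] Fz1.9 w11.2 g30.0
 510 r32.15 th149.3 t13.8 jig [172.46 -15.6 ] z160.7 Fjig [-2.7  1.1] Fz-1.4 w11.7 g30.0
 570 r32.35 th-149.8 t14.8 jig [172.75  17.08] z160.7 Fjig [4.4 0.5] Fz-0.4 w11.7 g30.0
 585 r32.32 th-134.5 t15.0 jig [167.46  23.84] z160.7 Fjig [3.4 2.3] Fz1.7 w11.3 g30.0
 t15.2 jig [167.47  23.85] z160.6 Fjig [3.9 3.6] Fz3.2 w11.6 g30.0
```

View pics/g1.png

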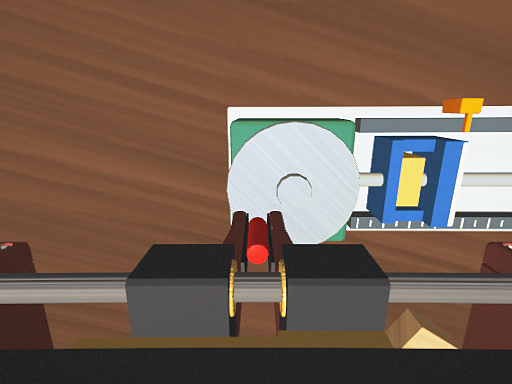

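```bash
cat >> h.py <<'E'
def look(name,x=25):
    env.hold(.2); im,c=cam("wrist"); cv2.imwrite(f"pics/{name}.png",im); np.savez(f"{name}.npz",T=c[0],K=c[1],d=c[2])
    return im,c
def measure(im,c):
    """stop face and pointer jig x from blue top's front white line and orange pointer"""
    h=cv2.cvtColor(im,cv2.COLOR_BGR2HSV); out={}
    H=h[...,0];Sx=h[...,1];V=h[...,2]
    bl=((H>100)&(H<125)&(Sx>120)&(V>80)).astype(np.uint8); og=((H>10)&(H<28)&(Sx>190)&(V>150)).astype(np.uint8)
    r=[]
    for y in np.arange(-22,23,4):            # along the stop's front edge: last blue/white, scanned in jig x
        xs=np.arange(0,60,.1); P=proj([w(x,y,67) for x in xs],c).astype(np.float32)
        b=cv2.remap(bl.astype(np.float32),P[:,0].copy(),P[:,1].copy(),1).ravel(); i=np.nonzero(b>.5)[0]
        if len(i): r.append(xs[i[0]])
    p=[]
    for y in np.arange(-40,-34,1.):
        xs=np.arange(0,60,.1); P=proj([w(x,y,50) for x in xs],c).astype(np.float32)
        b=cv2.remap(og.astype(np.float32),P[:,0].copy(),P[:,1].copy(),1).ravel(); i=np.nonzero(b>.5)[0]
        if len(i): p.append((xs[i[0]],xs[i[-1]]))
    print("blue edge",np.round(r,1),"pointer",np.round(p,1).tolist())
E
python3 - <<'E'
from h import *
set_gripper(40); env.move_l(w(167.4,23.8,215),rate=150); env.move_l(w(30,30,190),rate=250)
im,c=look("l1"); st(); measure(im,c)
cv2.imwrite("pics/l1c.png",cv2.resize(im[80:280,156:356],(600,600),interpolation=cv2.INTER_CUBIC))
E
```

```text
t17.4 jig [31.08 29.83] z190.2 Fjig [0.1 0.1] Fz-0.7 w39.7 g0.0
blue edge [39.7 39.  39.  39.  39.1 39.1 39.1 39.2 39.2 39.2 39.3 39.3] pointer [[24.8, 27.0], [24.8, 27.0], [24.8, 27.0], [24.8, 27.0], [24.8, 27.0], [24.7, 26.9]]
```

View pics/l1c.png

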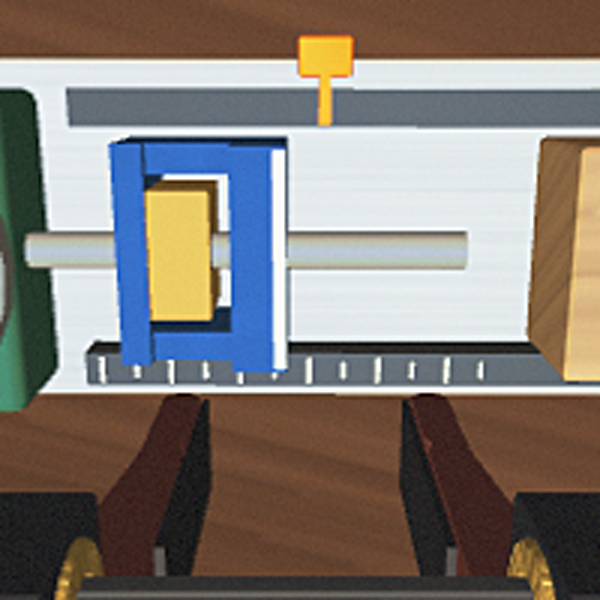

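```bash
cat >> h.py <<'E'
def rear(im,c):
    h=cv2.cvtColor(im,cv2.COLOR_BGR2HSV); bl=((h[...,0]>100)&(h[...,0]<125)&(h[...,1]>120)&(h[...,2]>80)).astype(np.float32); r=[]
    for y in np.arange(-22,23,4):
        xs=np.arange(20,110,.1); P=proj([w(x,y,67) for x in xs],c).astype(np.float32)
        b=cv2.remap(bl,P[:,0].copy(),P[:,1].copy(),1).ravel(); r.append(xs[np.nonzero(b>.5)[0][-1]])
    print("rear",np.round(r,1))
E
python3 - <<'E'
from h import *
f=np.load("l1.npz"); rear(cv2.imread("pics/l1.png"),(f["T"],f["K"],f["d"]))
env.move_l(w(167.4,23.8,215),rate=250); env.hold(.2); env.move_l(w(167.4,23.8,160.6),rate=100,f_stop=15); set_gripper(0); st("grip")
crank(585,360,rate=90,every=4)
env.hold(.2); st(); set_gripper(40); env.move_l(w(112.8,0,215),rate=150); env.move_l(w(30,30,190),rate=250)
im,c=look("l2"); st(); measure(im,c); rear(im,c)
E
```

```text
rear [78.2 78.4 78.  78.2 78.4 78.4 78.2 78.4 77.9 78.1 78.3 78.6]
grip t19.5 jig [167.51  23.61] z160.9 Fjig [1.1 0.4] Fz2.4 w10.9 g30.0
 525 r32.27 th164.3 t20.5 jig [175.86  -7.96] z160.9 Fjig [2.9 0.7] Fz5.3 w11.4 g30.0
 465 r32.07 th104.4 t21.5 jig [152.76 -30.26] z160.8 Fjig [-0.1  0.5] Fz5.8 w11.3 g30.0
 405 r31.81 th44.3 t22.5 jig [122.03 -21.41] z160.8 Fjig [1.2 1.9] Fz7.9 w11.0 g30.0
 360 r31.77 th-0.1 t23.3 jig [113.03   0.85] z160.8 Fjig [ 4.3 -0.1] Fz5.7 w11.3 g30.0
 t23.5 jig [113.04   0.81] z160.8 Fjig [ 4.3 -0.1] Fz6.8 w11.9 g30.0
 t25.4 jig [30.88 29.51] z190.2 Fjig [0. 0.] Fz-0.0 w40.1 g0.0
blue edge [30.6 30.6 30.6 30.6 30.5 30.5 30.5 30.5 30.5 30.5 30.5 30.5] pointer [[25.2, 26.6], [25.2, 26.6], [25.2, 26.6], [25.2, 26.6], [24.6, 26.6], [25.2, 27.4]]
rear [69.1 69.3 69.5 69.8 69.2 69.4 69.6 69.6 69.2 69.4 69.6 69.8]
```

Run:
```python
from h import *
f=np.load("l2.npz"); im=cv2.imread("pics/l2.png"); c=(f["T"],f["K"],f["d"])
g=cv2.cvtColor(im,cv2.COLOR_BGR2GRAY).astype(np.float32)
xs=np.arange(23,33,.5); print(xs)
for y,z in [(-24,67),(-12,67),(0,67),(12,67),(24,67),(27,67),(-38,50)]:
    P=proj([w(x,y,z) for x in xs],c).astype(np.float32); print(y,z,P[0].round(1),P[-1].round(1),cv2.remap(g,P[:,0].copy(),P[:,1].copy(),1).ravel().astype(int))
print("cam jig",jig(c[0][:3,3]),c[0][2,3])
cv2.imwrite("pics/l2c.png",cv2.resize(im[95:215,190:310],(600,600),interpolation=cv2.INTER_NEAREST))
```

```text
[23.  23.5 24.  24.5 25.  25.5 26.  26.5 27.  27.5 28.  28.5 29.  29.5
 30.  30.5 31.  31.5 32.  32.5]
-24 67 [267.8 135.5] [254.8 135.5] [231 231 231 232 232 231 230 229 242 247 247 248 251 246 185 131  93 101
 105 106]
-12 67 [267.6 151.9] [254.8 151.9] [233 233 233 234 234 233 232 233 244 247 247 248 251 241 180 130  94 101
 104 106]
0 67 [267.4 167.8] [254.8 167.7] [191 191 192 191 191 191 185 196 245 251 248 248 252 235 177 126  93 101
 103 104]
12 67 [267.3 183.2] [254.8 183.1] [234 233 233 233 233 234 232 236 244 246 247 248 251 231 173 124  95 104
 104 104]
24 67 [267.1 198.1] [254.8 198.1] [102 103 103 100  97  92  81 154 252 253 252 249 252 236 202 142 103 100
 103 106]
27 67 [267.  201.7] [254.8 201.7] [106 110 111 109 108 105  93 160 251 253 253 252 253 236 202 142 103 101
 103 105]
-38 50 [267.3 115. ] [255. 115.] [106 102  98 170 204 203 202 201 198 155 118 106 107 109 109 109 109 109
 109 109]
cam jig [ 30.34903025 -44.37653515] 271.8654938284913
```

View pics/l2c.png

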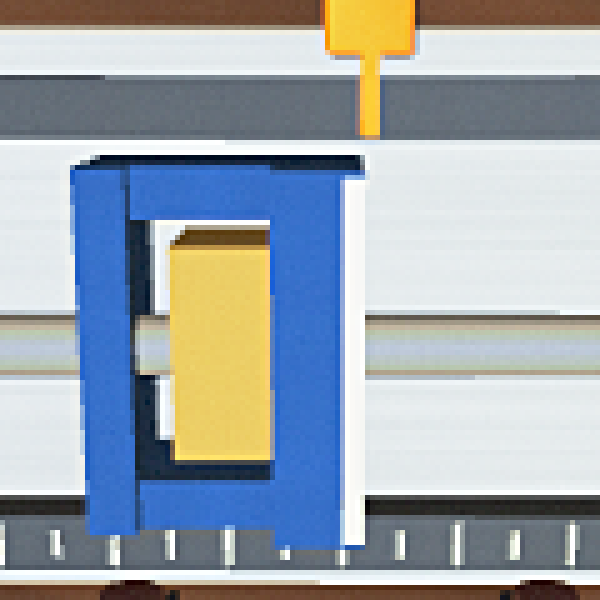

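```bash
cat >> h.py <<'E'
def edges(im,c):
    g=cv2.cvtColor(im,cv2.COLOR_BGR2GRAY).astype(np.float32); xs=np.arange(20,32,.05)
    def prof(y,z):
        P=proj([w(x,y,z) for x in xs],c).astype(np.float32); return cv2.remap(g,P[:,0].copy(),P[:,1].copy(),1).ravel()
    f=[xs[np.nonzero(prof(y,67)>175)[0][0]] for y in(23,24,25,26,27)]
    p=[(lambda i:(xs[i[0]]+xs[i[-1]])/2)(np.nonzero(prof(y,50)>152)[0]) for y in(-39,-38,-37)]
    print("face",np.round(f,2),"pointer",np.round(p,2),"diff %.2f"%(np.median(f)-np.median(p)))
E
python3 - <<'E'
from h import *
f=np.load("l2.npz"); edges(cv2.imread("pics/l2.png"),(f["T"],f["K"],f["d"]))
env.move_l(w(112.8,.8,215),rate=250); env.hold(.2); env.move_l(w(112.8,.8,160.6),rate=100,f_stop=15); set_gripper(0); st("grip")
crank(360,352.5,rate=20)
env.hold(.2); st(); set_gripper(40); env.move_l(w(112.8,5,215),rate=150); env.move_l(w(25,30,190),rate=250)
im,c=look("l3"); st(); measure(im,c); edges(im,c)
E
```

```text
face [26.75 26.6  26.6  26.6  20.35] pointer [25.95 25.95 25.95] diff 0.65
grip t27.2 jig [112.98   1.92] z160.9 Fjig [ 5.1 -0.3] Fz-0.4 w11.3 g30.0
 352 r31.85 th-5.7 t27.5 jig [113.11   3.97] z160.9 Fjig [ 3.  -3.1] Fz-0.3 w11.2 g30.0
 t27.7 jig [113.09   3.95] z160.9 Fjig [ 3.1 -2.7] Fz-0.5 w11.3 g30.0
 t29.6 jig [25.9  29.58] z190.2 Fjig [0.5 0.1] Fz0.8 w39.9 g0.0
blue edge [30.  30.1 30.1 30.1 30.1 30.1 30.2 30.2 30.2 30.2 30.2 30.2] pointer [[25.5, 27.1], [24.9, 27.1], [24.9, 27.1], [24.9, 27.1], [25.7, 27.1], [24.9, 27.1]]
face [26.5 26.4 26.4 26.4 20. ] pointer [25.93 25.93 25.9 ] diff 0.48
```

Run:
```python
from h import *
env.move_l(w(113,3.95,215),rate=250); env.hold(.2); env.move_l(w(113,3.95,160.6),rate=100,f_stop=15); set_gripper(0); env.hold(.1); y=jig(st("grip")["tool_pos"])[1]
env.move_l(w(113.4,y+3.5,160.6),rate=20)
env.hold(.2); st(); set_gripper(40); env.move_l(w(113,8,215),rate=150); env.move_l(w(25,30,190),rate=250)
im,c=look("l4"); st(); measure(im,c); edges(im,c)
g=cv2.cvtColor(im,cv2.COLOR_BGR2GRAY).astype(np.float32)
# foot top back/front edges at z=70 by row profile
h=cv2.cvtColor(im,cv2.COLOR_BGR2HSV); m=((h[...,0]>8)&(h[...,0]<25)&(h[...,1]>60)&(h[...,2]>170))
for y in(-15,10):
    xs=np.arange(-140,0,.5); P=proj([w(x,y,70) for x in xs],c).astype(int); b=[m[v,u] if 0<=v<384 and 0<=u<512 else 0 for u,v in P]; i=np.nonzero(b)[0]; print("foot",xs[i[[0,-1]]] if len(i) else None)
```

```text
grip t31.6 jig [113.06   5.09] z160.9 Fjig [4.1 0.1] Fz-1.7 w11.7 g30.0
 t32.1 jig [113.35   7.88] z160.9 Fjig [ 2.1 -4.5] Fz-1.8 w11.0 g30.0
 t34.0 jig [25.96 29.61] z190.2 Fjig [ 0.2 -0.5] Fz-0.2 w39.8 g0.0
blue edge [30.1 30.1 30.1 30.1 30.2 30.2 30.2 29.5 29.5 29.5 29.5 29.5] pointer [[25.0, 27.2], [25.0, 27.2], [25.0, 27.2], [25.0, 27.2], [25.0, 27.2], [25.0, 27.2]]
face [26.55 26.5  26.45 20.45 20.  ] pointer [25.83 25.85 25.83] diff 0.63
foot [-114.  -35.]
foot [-113.5  -35.5]
```

```bash
cat >> h.py <<'E'
def dither(xs0=np.arange(21,29.1,.87)):
    F,Pm,B=[],[],[]
    xs=np.arange(22,34,.02)
    for x0 in xs0:
        env.move_l(w(x0,30,190),rate=60); env.hold(.1); im,c=cam("wrist")
        g=cv2.cvtColor(im,cv2.COLOR_BGR2GRAY).astype(np.float32)
        def prof(y,z,a):
            P=proj([w(x,y,z) for x in xs],c).astype(np.float32); return cv2.remap(a,P[:,0].copy(),P[:,1].copy(),1).ravel()
        for y in(22,23,24,25,26):
            v=prof(y,67,g); j=np.argmax(v>240)
            if j>20 and v[j-20]<235 and v[:j].min()<130: F.append(xs[np.nonzero(v[:j]<170)[0][-1]])
        for y in range(-20,21,5):
            v=prof(y,67,im[...,2].astype(np.float32)); B.append(xs[np.argmax((v<140)&(xs>28))])
        for y in(-39,-38,-37):
            i=np.nonzero(prof(y,50,g)>152)[0]; Pm.append((xs[i[0]]+xs[i[-1]])/2)
    print("face %.2f sd%.2f n%d  blue %.2f sd%.2f pointer %.2f sd%.2f"%(np.median(F),np.std(F),len(F),np.mean(B),np.std(B),np.mean(Pm),np.std(Pm)))
E
python3 - <<'E'
from h import *
dither(); st()
E
```

```text
face 26.24 sd0.13 n50  blue 29.74 sd0.06 pointer 25.98 sd0.06
 t38.0 jig [28.82 29.99] z190.0 Fjig [0.5 0.2] Fz-0.1 w39.7 g0.0
```

Run:
```python
from h import *
Q2=down(A)
env.move_l(w(-20,30,220),rate=250); env.reach(w(-145,0,190),Q2); set_gripper(0); st()
env.move_l(w(-145,0,126),rate=120,f_stop=10); env.hold(.2); st("low")
print(env.move_l(w(-75,0,126),rate=45,f_stop=9)); env.hold(.3); s=st("near");
```

```text
t40.7 jig [-1.4501e+02  1.0000e-02] z190.0 Fjig [-0.2 -0.6] Fz0.3 w0.3 g0.0
low t41.6 jig [-145.24   -0.46] z126.9 Fjig [1.5 0.2] Fz-1.0 w0.7 g0.0
False
near t43.6 jig [-75.07   0.  ] z126.0 Fjig [ 0.4 -0.7] Fz-0.2 w0.1 g0.0
```

Run:
```python
from h import *
f=lambda:-np.mean([(M.T@env.read_state()["force"][:2])[0] for _ in range(1)])
f0=0.0
print(env.move_l(w(-56,0,126),rate=7,f_stop=6)); s=st("contact"); x=jig(s["tool_pos"])[0]
env.hold(.1)
for i in range(25):
    F=f()
    if F>=11: break
    x+=min(.25,(12-F)/25); env.move_l(w(x,0,126),rate=5); env.hold(.08)
st("press")
for i in range(5):
    env.hold(.3); F=f(); print("F %.1f"%F)
    if abs(F-12)>1.5: x+=np.clip((12-F)/25,-.2,.2); env.move_l(w(x,0,126),rate=5)
st("end")
```

```text
True
contact t45.2 jig [-64.55  -0.  ] z125.9 Fjig [-0.7 -0.7] Fz0.8 w0.4 g0.7
press t49.0 jig [-6.428e+01 -4.000e-02] z126.1 Fjig [-11.3   1.7] Fz-1.3 w0.7 g5.7
F 11.7
F 11.2
F 11.2
F 12.4
F 11.3
end t50.5 jig [-6.431e+01 -6.000e-02] z126.1 Fjig [-11.3   1.5] Fz-1.8 w0.4 g5.7
```

Run:
```python
from h import *
env.move_l(w(-68,0,126),rate=15); env.move_l(w(-85,0,126),rate=60); env.move_l(w(-85,0,220),rate=150); env.reach(w(22,30,190),Q); st()
dither(np.arange(22,28,1.1)); st()
im,c=look("fin"); cv2.imwrite("pics/finb.png",cv2.resize(im[80:280,156:456],(800,533)))
```

```text
t53.7 jig [21.92 30.03] z189.7 Fjig [-0.5  0.4] Fz-0.5 w0.3 g0.0
face nan sdnan n0  blue 29.75 sd0.05 pointer 25.98 sd0.08
 t56.1 jig [27.52 30.02] z190.0 Fjig [0.4 0.3] Fz-0.7 w0.2 g0.0
  return _methods._mean(a, axis=axis, dtype=dtype,
  ret = ret.dtype.type(ret / rcount)
  ret = _var(a, axis=axis, dtype=dtype, out=out, ddof=ddof,
  arrmean = um.true_divide(arrmean, div, out=arrmean,
  ret = ret.dtype.type(ret / rcount)
```

View pics/finb.png

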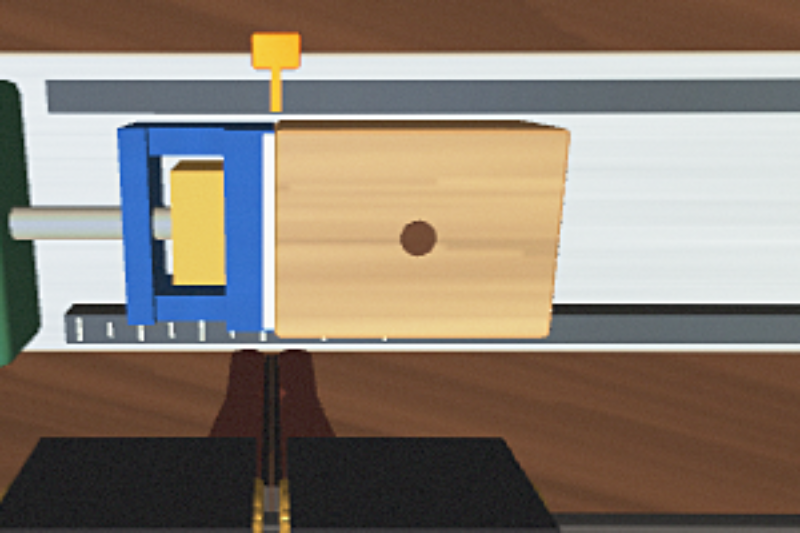

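The foot sits flush on the stop's face (crop x≈275), in line with the pointer (x≈276). The stop has not moved (blue edge 29.75 against 29.74 before the press) and the nut bears on the face plate.

```bash
python3 -c "
from h import *
print(workorder.sign_off()); st()"
```

```text
the job is handed in; nothing more can be done
None
the job is handed in; nothing more can be done
```

The job is handed in: I wound the stop about 10 mm past the marker, wound it back to within about 0.3 mm of it, and pressed the foot home against it at about 11.5 N. The stop had not moved after the press, and the robot clock read about 56 s at the last check.

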